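Set the spray line's air pressure on a crowded regulator panel

ROBOT

A 6-joint arm with a two-finger parallel gripper is mounted at the origin on the work surface. World frame = base frame: x ahead of the robot, y to its left, z up, the work surface at z = 0. Lengths are in m, angles in rad, forces in N, time in s.
With the tool pointing down it reaches from about 0.325 to 0.9 m from the base axis. Payload 6.1 kg.
Tool frame: the origin (TCP) lies at the centre of the arm's flange, where the gripper is bolted on; the fingertips stand 182 mm ahead of it and the grasp point (between the pads) lies bot.grasp_offset ahead of it (bot.grasp_offset is the distance from the TCP to the grasp point, in m); z points along the fingers, x is the direction in which the jaws open and shut, and the axes are right-handed (so a half turn about z gives the same grasp; the last joint's range is limited). The gripper opens to 87 mm and grips with 3 to 60 N. Pads are 19 mm wide; open, the fingers measure 117 mm over their backs; the gripper's body (75 mm by 190 mm) begins 51 mm behind the grasp point.
Start: joints at [1.07, 0.22, 1.526, -0, 1.395, -0.126], TCP at [0.229, 0.582, 0.405] pointing down, gripper open.
Joint ranges: [-2.98, 2.98], [-0.91, 2.08], [0.09, 2.57], [-1.24, 4.39], [0.2, 2.65], [-2.68, 2.68]. Speed limits (rad/s): [2.57, 2.57, 3.01, 3.14, 3.14, 3.14].

INTERFACE

Orientations are given as a unit quaternion [x, y, z, w].
In Python, from plant import bot, monitor, eyes gives the robot as it stands. The module is installed in compiled form; this text tells all that it offers. Calls block until the motion is done:
- bot.move_ptp(position, orientation): joint-space move of the TCP to a pose.
- bot.movel(position, velocity=0.15, ori=None, contact_N=None): straight line of the TCP; ori=None keeps the orientation; velocity is the mean speed in m/s. With contact_N (N) it stops when the force on the tool has changed by that much, and returns True; else False.
- bot.goto_joints(angles): joint-space move.
- bot.let_go() and bot.gripper_close(): open the fingers fully, or close them until they stop; the grip force is fixed at half the most.
- bot.dwell(seconds).
- bot.ik(position, orientation): joint angles nearest the present ones, or None.
- monitor.get_state(): the state.
- eyes.capture(name): name is "scene" or "top" or "wrist"; returns a dict with "image" (400x640x3 uint8, blue, green, red), "fovy" (degrees; the focal length in pixels is half the picture's height over the tangent of half this angle, whatever the lens; pixels are square), "cx", "cy" (the principal point, pixels), "extrinsics" (4x4, takes a point from camera to world coordinates); the wrist camera has in their place "tool_from_camera" (4x4, takes a point from camera to tool coordinates, whose origin is the TCP and whose axes are the tool frame's). Camera axes: x right, y down, z forward; pixel columns grow to the right and rows downward; lengths in m; the calibration is good to about 2 mm. The wrist camera is an equidistant fisheye: a pixel r from the principal point sees the ray r / f radians off the axis. A picture is of the moment at which its call begins: read the wrist's pose just before it. There is no depth.
A pose or a line that the arm cannot do raises bot.Unreachable and nothing moves.
- bot.hand_in(): hands the job in, once; it reports no verdict.
The state is a dict: "t": time; "q": joint angles; "joint_vel": joint speeds; "effort": joint torques, N m; "tcp_pos": TCP position; "tool_rot": TCP orientation; "wrist_force": force on the tool from outside, world axes, zero at the start; "wrist_torque": the same for the moment, N m; "finger_gap": opening from 0.0 (shut) to 1.0 (fully open).
Only numpy, scipy, OpenCV 4.12 (cv2) and the standard library are available. Lean on these libraries where they do the work, as an engineer would, in place of code of your own. Each camera call takes 0.05 s, during which the arm holds its last target.

TASK

The spray gun's air is set too low: on the compressed-air panel pull up the blue regulator knob to unlock it, turn it clockwise until the gauge right behind it reads 4 bar (needle inside the green band), then push the knob back down to lock it and let go. Do not brush against the red, yellow and black knobs beside it, and leave everything else on the bench where it is.

Things in the scene. Friction and masses are not known exactly. Their poses are not given: they have to be found in the camera images.
- air_panel: Compressed-air panel: fixed grey console, 200 deep (x), 300 wide (y). Origin: centre of underside; -x side faces the robot. Top face slopes 20 deg (0.349 rad) towards the robot: 50 mm high at the front, 123 at the back. Four like stations side by side, 64 mm apart, order varies. Outlets stick out 30 mm in front; on the +y flank an inlet filter with orange valve: 60 mm out, 110 high.
- line_blue: The blue regulator station (fixed on the panel): blue knob with its own round gauge 88 mm up the slope from it (54 mm dial, 12 mm high, so its rim starts 61 mm from the knob's axis). Origin: on the bench below the station, on the panel's y axis; axes as the panel's. Stations stand in the order blue, red, yellow, black or any other.
- blue_grip (a point): Point on the blue knob's axis, 10 mm below its flat top while locked: a good gripping height. z: along the axis, out of the panel; x: straight up the slope, away from the robot; y: along the row, left. Fixed: it does not rise or turn with the knob. The knob: fluted, 34 mm diameter, 36 tall; locked, its top is 48 mm above the sloping face. Below it a steel ring, 38 mm across, 12 high. 30 mm free to the next knobs.
- blue_lift (a joint): How far the blue knob is pulled out along its axis, m: 0 = down, locked (as at the start); 0.005 = fully up, unlocked (orange collar shows). Snaps over at mid-travel: about 8 N to pull it up or push it down; stays in either place. Locked, it scrapes round only under force (0.3 N m or more). This reading can be off by 1 mm.
- blue_knob (a joint): Angle of the blue knob, rad, growing clockwise seen from above; stops at 0 and 6; 0.75 rad per bar, so 4 bar = 3.0 rad. Unlocked it turns with light friction (0.06 N m) and stays where left. White line on its top. Starts between 0.15 and 1.1 rad.
- blue_gauge (a joint): Needle of the gauge behind the blue knob, rad, driven by the knob: 0 = 0 bar, growing clockwise, 0.589 rad per bar, 4.71 = 8 bar. White dial, a tick per bar (long at 0, 2, 4, 6, 8), red needle 21 mm long. 0 bar points left and down the slope; 4 bar (2.356 rad) straight up the slope. Green band 3.7 to 4.3 bar, red band 6.5 to 8.
- red_knob: Round fluted red regulator knob, 34 mm diameter, 36 mm tall, locked down; a neighbour that must not be touched. Origin on the knob's axis at the panel face (the knob's flat top is 48 mm above it); axes as for blue_grip (z out of the panel).
- yellow_knob: Round fluted yellow regulator knob, 34 mm diameter, 36 mm tall, locked down; a neighbour that must not be touched. Origin on the knob's axis at the panel face (the knob's flat top is 48 mm above it); axes as for blue_grip (z out of the panel).
- black_knob: Round fluted black regulator knob, 34 mm diameter, 36 mm tall, locked down; a neighbour that must not be touched. Origin on the knob's axis at the panel face (the knob's flat top is 48 mm above it); axes as for blue_grip (z out of the panel).
- wrench: Steel wrench 150 mm long lying beside the panel. Bystander.
- brush: Brush 200 mm long lying on the bench. Bystander.
- clay_cup: Terracotta cup, 72 mm across, 85 mm high, beside the panel. Origin: centre of its underside. Bystander.
- glaze_bowl: White bowl, 120 mm across, 55 mm high. Origin: centre of its underside. Bystander.
- glaze_jar: Amber glass jar with a white cap, 84 mm across, 115 mm high. Origin: centre of its underside. Bystander.
- test_tile: Terracotta test tile 80 x 80 x 8 mm, half glazed white, lying beside the panel. Bystander.
- mini_planter: Small clay planter with a dark grey upper half, about 75 x 65 mm, 120 mm high. Origin: centre of its underside. Bystander.

How it is judged:
By the outcome, as a careful person would: the job done as asked, in the order asked, and still so for the second after the job is handed in, with the robot touching nothing.
It also fails if it takes over 42 s, if anything falls off the work surface, if the arm or the gripper's body presses on something with over 40 N, if the wrist force passes 120 N, or if a joint passes its speed limit or range.

## Working session

There is one attempt and no reset: what is moved stays moved. The work goes in short steps, each a Python script; the robot and the scene stay as the last script left them, time stands still between calls to the robot, and variables do not carry over. Pictures are saved under pics/ and viewed, and the job is handed in when it is done.

```bash
mkdir -p pics; ls; python3 - <<'E'
from plant import bot, monitor, eyes
import cv2,numpy as np
s=monitor.get_state();print(s['t'],s['tcp_pos'],s['tool_rot'],s['finger_gap'],bot.grasp_offset)
for n in ("scene","top","wrist"):
    c=eyes.capture(n);cv2.imwrite(f"pics/{n}0.png",c["image"])
    print(n,{k:(np.round(v,4).tolist() if k!='image' else 0) for k,v in c.items()})
E
```

```text
pics
0.0 [0.22867711 0.58137718 0.40363246] [ 8.26468211e-01  5.62982546e-01 -8.67449914e-04  4.44421553e-04] 1.0024840780930295 0.1635
scene {'image': 0, 'fovy': 49.0495, 'cx': 318.4583, 'cy': 192.4444, 'extrinsics': [[-0.5005, 0.6466, -0.5757, 1.439], [0.8655, 0.3893, -0.3152, 0.4729], [0.0203, -0.656, -0.7545, 1.2717], [0.0, 0.0, 0.0, 1.0]]}
top {'image': 0, 'fovy': 55.9038, 'cx': 313.9496, 'cy': 195.7299, 'extrinsics': [[0.015, -0.9946, 0.1028, 0.4432], [-0.9999, -0.0149, 0.002, -0.0011], [-0.0005, -0.1028, -0.9947, 1.2801], [0.0, 0.0, 0.0, 1.0]]}
wrist {'image': 0, 'fovy': 65.7065, 'cx': 320.713, 'cy': 199.7798, 'tool_from_camera': [[1.0, -0.0, -0.0005, 0.0003], [0.0002, 0.9534, 0.3016, -0.0842], [0.0005, -0.3016, 0.9534, 0.0213], [0.0, 0.0, 0.0, 1.0]]}
```

View pics/scene0.png

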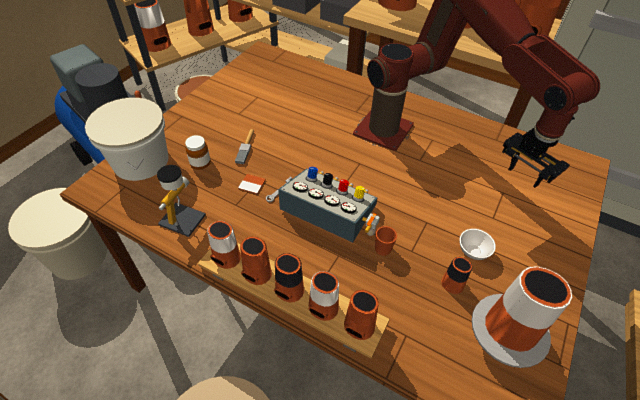

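View pics/top0.png

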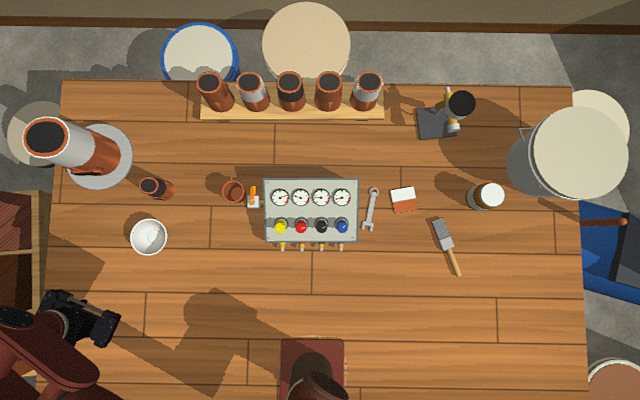

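View pics/wrist0.png

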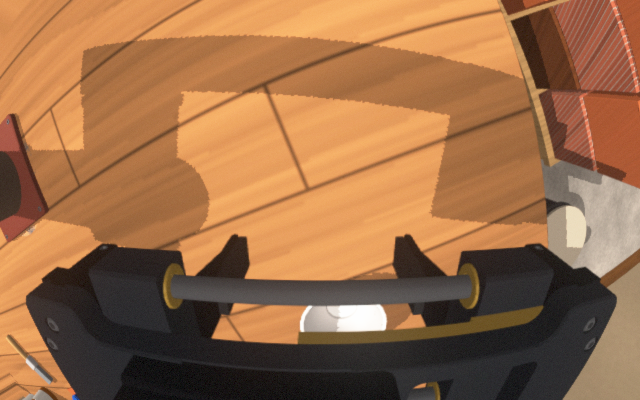

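The top view shows the panel at columns 264–357, rows 180–242. Its knobs from left to right are yellow (280,227), red (301,227), black (321,227) and blue (342,226). The blue gauge is at (342,197), so blue is the −y end station. I'll do a rough localisation from the top and scene views, then refine it with the wrist camera.

```bash
cat > h.py <<'E'
import numpy as np, cv2
from scipy.spatial.transform import Rotation as R
def f_of(c): return 200/np.tan(np.radians(c["fovy"])/2)
def ray(c,u,v,T=None):
    f=f_of(c); x=u-c["cx"]; y=v-c["cy"]
    if T is None:
        T=np.array(c["extrinsics"]); d=np.array([x/f,y/f,1.])
    else:
        r=np.hypot(x,y); th=r/f; d=np.array([x/r*np.sin(th),y/r*np.sin(th),np.cos(th)])
    d=T[:3,:3]@d; return T[:3,3],d/np.linalg.norm(d)
def onplane(o,d,p,n): return o+d*(np.dot(np.array(p)-o,n)/np.dot(d,n))
def cross(rays):
    A=np.zeros((3,3));b=np.zeros(3)
    for o,d in rays:
        P=np.eye(3)-np.outer(d,d);A+=P;b+=P@o
    X=np.linalg.solve(A,b); return X,[np.linalg.norm((np.eye(3)-np.outer(d,d))@(X-o)) for o,d in rays]
def blobs(im,lo,hi,amin=8,roi=None):
    m=cv2.inRange(cv2.cvtColor(im,cv2.COLOR_BGR2HSV),lo,hi)
    n,l,s,c=cv2.connectedComponentsWithStats(m)
    return m,[(s[i].tolist(),c[i].round(1).tolist()) for i in range(1,n) if s[i][4]>=amin]
E
python3 - <<'E'
import cv2
from h import *
for n,(a,b,c,d) in dict(top=(150,265,235,385),scene=(150,250,260,400)).items():
    im=cv2.imread(f"pics/{n}0.png")[a:b,c:d]
    cv2.imwrite(f"pics/{n}0z.png",cv2.resize(im,None,fx=5,fy=5,interpolation=cv2.INTER_NEAREST))
    for col,lo,hi in (("blue",(110,150,60),(130,255,255)),("yellow",(24,170,120),(34,255,255)),("red",(0,200,100),(4,255,255)),("red2",(175,200,80),(180,255,255))):
        print(n,col,[(s,(x[0]+c,x[1]+a)) for s,x in blobs(im,lo,hi)[1]])
E
```

```text
top blue [([102, 73, 10, 10, 65], (341.7, 227.2))]
top yellow [([40, 71, 11, 12, 102], (280.2, 226.4))]
top red [([61, 73, 10, 10, 68], (300.4, 227.2))]
top red2 []
scene blue [([48, 17, 7, 11, 22], (309.9, 171.3)), ([53, 18, 5, 10, 13], (315.5, 172.7))]
scene yellow [([94, 36, 11, 13, 101], (358.8, 191.7))]
scene red [([79, 30, 10, 12, 88], (343.1, 185.1))]
scene red2 []
```

View pics/top0z.png

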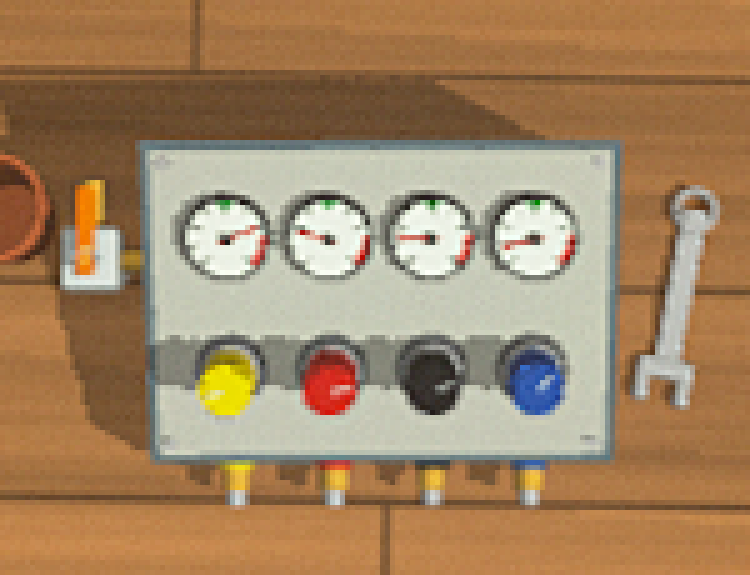

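View pics/scene0z.png

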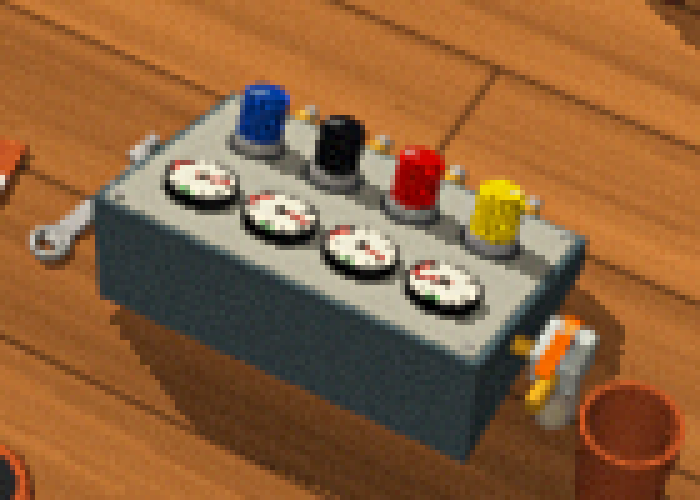

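```bash
cat >> h.py <<'E'
A=np.radians(20)
def frame(yaw):
    c,s=np.cos(yaw),np.sin(yaw); Rz=np.array([[c,-s,0],[s,c,0],[0,0,1.]])
    return Rz@np.array([[np.cos(A),0,-np.sin(A)],[0,1,0],[np.sin(A),0,np.cos(A)]])  # cols: x up slope, y, z normal
E
python3 - <<'E'
from plant import bot,monitor,eyes
from h import *
c=eyes.capture("top"); s=eyes.capture("scene")
P=lambda x,y:(235+(x+.0)/5,150+(y)/5)
Q=lambda x,y:(260+x/5,150+y/5)
# panel top face corners: front edge z=.05, back z=.123
for nm,p,z in (("FL",(153,461),.05),("FR",(613,459),.05),("BL",(139,143),.123),("BR",(620,143),.123)):
    print(nm,onplane(*ray(c,*P(*p)),[0,0,z],np.array([0,0,1.])).round(4))
for nm,a,b in (("knobtop",(541,380),(266,92)),("gauge blue",(535,239),(204,179)),("gauge yellow",(225,239),(444,284))):
    print(nm,cross([ray(c,*P(*a)),ray(s,*Q(*b))]))
E
```

```text
FL [0.4166 0.1557 0.05  ]
FR [ 0.4224 -0.1423  0.05  ]
BL [0.6138 0.1606 0.123 ]
BR [ 0.6182 -0.1376  0.123 ]
knobtop (array([ 0.46958046, -0.08683045,  0.11886051]), [np.float64(0.003484294881677278), np.float64(0.0034842948816773307)])
gauge blue (array([ 0.55803089, -0.08436534,  0.10921272]), [np.float64(0.002213952659431853), np.float64(0.002213952659431989)])
gauge yellow (array([0.55559718, 0.1080683 , 0.10965848]), [np.float64(0.0010866357713018827), np.float64(0.0010866357713019388)])
```

```bash
cat >> h.py <<'E'
def pose(grip,yaw,phi,h):
    """TCP pose: grasp point h above grip along n, jaws at phi (ccw about n) from up-slope"""
    F=frame(yaw); x=F[:,0]*np.cos(phi)+F[:,1]*np.sin(phi); z=-F[:,2]
    M=np.column_stack([x,np.cross(z,x),z])
    return grip+F[:,2]*(h+0.1635), R.from_matrix(M).as_quat()
E
python3 - <<'E'
from plant import bot,monitor,eyes
from h import *
g=np.array([.470,-.087,.108])
for k in range(-8,9):
    phi=-.435+k*np.pi/8
    o=[]
    for h in (0,.1,.14):
        q=bot.ik(*pose(g,.018,phi,h)); o.append(None if q is None else np.round(q,2).tolist())
    print(round(phi,2),o)
E
```

```text
-3.58 [None, None, None]
-3.18 [[-0.46, -0.25, 2.3, 0.22, 0.79, 2.58], [-0.5, -0.5, 2.28, 0.2, 1.06, 2.59], [-0.53, -0.58, 2.26, 0.19, 1.17, 2.59]]
-2.79 [[-0.46, -0.25, 2.3, 0.22, 0.79, 2.18], [-0.5, -0.5, 2.28, 0.2, 1.06, 2.2], [-0.53, -0.58, 2.26, 0.19, 1.17, 2.2]]
-2.4 [[-0.46, -0.25, 2.3, 0.22, 0.79, 1.79], [-0.5, -0.5, 2.28, 0.2, 1.06, 1.81], [-0.53, -0.58, 2.26, 0.19, 1.17, 1.8]]
-2.01 [[-0.46, -0.25, 2.3, 0.22, 0.79, 1.4], [-0.5, -0.5, 2.28, 0.2, 1.06, 1.41], [-0.53, -0.58, 2.26, 0.19, 1.17, 1.41]]
-1.61 [[-0.46, -0.25, 2.3, 0.22, 0.79, 1.01], [-0.5, -0.5, 2.28, 0.2, 1.06, 1.02], [-0.53, -0.58, 2.26, 0.19, 1.17, 1.02]]
-1.22 [[-0.46, -0.25, 2.3, 0.22, 0.79, 0.61], [-0.5, -0.5, 2.28, 0.2, 1.06, 0.63], [-0.53, -0.58, 2.26, 0.19, 1.17, 0.63]]
-0.83 [[-0.46, -0.25, 2.3, 0.22, 0.79, 0.22], [-0.5, -0.5, 2.28, 0.2, 1.06, 0.24], [-0.53, -0.58, 2.26, 0.19, 1.17, 0.23]]
-0.43 [[-0.46, -0.25, 2.3, 0.22, 0.79, -0.17], [-0.5, -0.5, 2.28, 0.2, 1.06, -0.16], [-0.53, -0.58, 2.26, 0.19, 1.17, -0.16]]
-0.04 [[-0.46, -0.25, 2.3, 0.22, 0.79, -0.56], [-0.5, -0.5, 2.28, 0.2, 1.06, -0.55], [-0.53, -0.58, 2.26, 0.19, 1.17, -0.55]]
0.35 [[-0.46, -0.25, 2.3, 0.22, 0.79, -0.96], [-0.5, -0.5, 2.28, 0.2, 1.06, -0.94], [-0.53, -0.58, 2.26, 0.19, 1.17, -0.94]]
0.74 [[-0.46, -0.25, 2.3, 0.22, 0.79, -1.35], [-0.5, -0.5, 2.28, 0.2, 1.06, -1.34], [-0.53, -0.58, 2.26, 0.19, 1.17, -1.34]]
1.14 [[-0.46, -0.25, 2.3, 0.22, 0.79, -1.74], [-0.5, -0.5, 2.28, 0.2, 1.06, -1.73], [-0.53, -0.58, 2.26, 0.19, 1.17, -1.73]]
1.53 [[-0.46, -0.25, 2.3, 0.22, 0.79, -2.13], [-0.5, -0.5, 2.28, 0.2, 1.06, -2.12], [-0.53, -0.58, 2.26, 0.19, 1.17, -2.12]]
1.92 [[-0.46, -0.25, 2.3, 0.22, 0.79, -2.53], [-0.5, -0.5, 2.28, 0.2, 1.06, -2.51], [-0.53, -0.58, 2.26, 0.19, 1.17, -2.52]]
2.31 [None, None, None]
2.71 [None, None, None]
```

```bash
python3 - <<'E'
from plant import bot,monitor,eyes
from h import *
import pickle
g=np.array([.470,-.087,.108])
bot.move_ptp(*pose(g,.018,-.435,.12))
s=monitor.get_state(); c=eyes.capture("wrist")
pickle.dump((s,c),open("w1.pkl","wb"))
print(s['t'],s['tcp_pos'],pose(g,.018,-.435,.12)[0],s['wrist_force'])
cv2.imwrite("pics/w1.png",c["image"])
E
```

```text
2.7333 [ 0.37328959 -0.08841317  0.37454662] [ 0.373053   -0.08874523  0.37440286] [0.09303702 0.81124483 1.06559063]
```

View pics/w1.png

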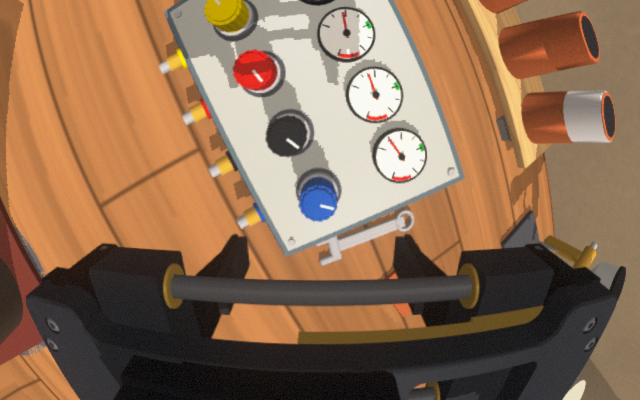

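The wrist view shows the blue knob at about (318,202), its gauge at about (400,156), black at (288,134) and red at (257,71). I'll zoom in and fit shapes.

```bash
python3 - <<'E'
from h import *
im=cv2.imread("pics/w1.png")
z=cv2.resize(im[100:240,260:460],None,fx=4,fy=4,interpolation=cv2.INTER_CUBIC)
cv2.imwrite("pics/w1z.png",z)
hsv=cv2.cvtColor(im,cv2.COLOR_BGR2HSV)
m=cv2.inRange(im,(190,190,190),(255,255,255)); 
k=cv2.getStructuringElement(cv2.MORPH_ELLIPSE,(7,7)); 
cs,_=cv2.findContours(m,cv2.RETR_EXTERNAL,cv2.CHAIN_APPROX_NONE)
for ct in cs:
    if cv2.contourArea(ct)>300: print("dial",[np.round(v,1) for v in cv2.fitEllipse(cv2.convexHull(ct))])
print("blue",blobs(im,(105,120,40),(130,255,255),60)[1])
E
```

```text
dial [array([369.2, 234.1]), array([10.3, 82.4]), np.float64(69.4)]
dial [array([400.2, 155.7]), array([47.8, 49.3]), np.float64(19.4)]
dial [array([374.5,  94.5]), array([50.4, 52. ]), np.float64(140.3)]
dial [array([285. ,  22.2]), array([18.2, 53.3]), np.float64(86.8)]
dial [array([322.7, 113.1]), array([235.4, 284.1]), np.float64(144.3)]
blue [([299, 178, 38, 43, 1130], [317.6, 199.9])]
```

View pics/w1z.png

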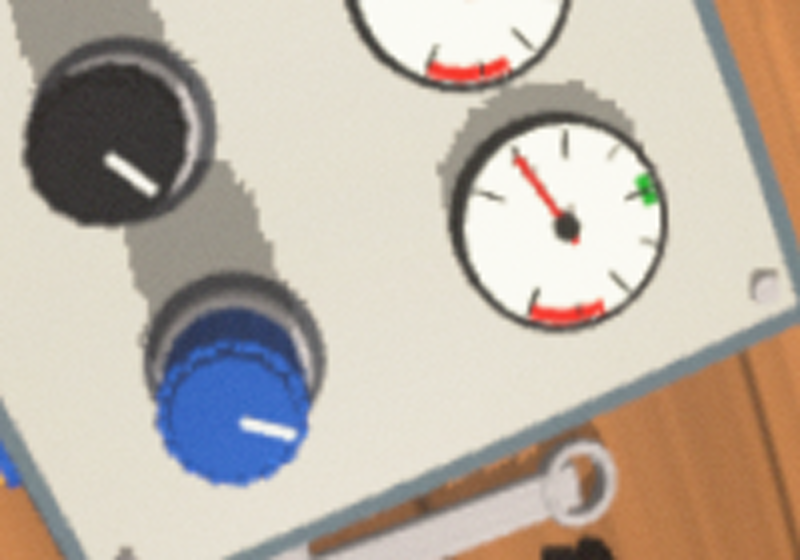

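```bash
cat > fit.py <<'E'
from h import *
import pickle
from scipy.optimize import least_squares
s,c=pickle.load(open("w1.pkl","rb"))
T=np.eye(4);T[:3,:3]=R.from_quat(s['tool_rot']).as_matrix();T[:3,3]=s['tcp_pos']
Tw=T@np.array(c['tool_from_camera'])
obs=[("w",400.2,155.7,"g",-.096),("w",374.5,94.5,"g",-.032),("w",318.2,203.9,"k",-.096),("w",286.75,136.5,"k",-.032)]
def model(p):
    px,py,yaw,sk=p; F=frame(yaw); o=np.array([px,py,.0864])
    return F,o
def pt(p,kind,y):
    F,o=model(p); sk=p[3]
    return o+F@np.array([sk+.088,y,.012] if kind=="g" else [sk,y,.048])
def res(p):
    r=[]
    for cam,u,v,k,y in obs:
        o,d=ray(c,u,v,Tw); X=pt(p,k,y); q=X-o; q/=np.linalg.norm(q); r+=list(np.cross(d,q)*f_of(c))
    return r
if __name__=="__main__":
    sol=least_squares(res,[.518,.009,.018,-.04]); print(sol.x.round(4),np.abs(sol.fun).max().round(2),np.linalg.norm(np.reshape(sol.fun,(-1,3)),axis=1).round(2))
    F,o=model(sol.x); print("grip",o+F@np.array([sol.x[3],-.096,.038]))
    # free triangulation-free check: dial height plane variation
    n=F[:,2]; G=pt(sol.x,"g",-.096)
    a=onplane(*ray(c,260+566/4,100+227/4,Tw),G,n);b=onplane(*ray(c,260+518/4,100+157/4,Tw),G,n)
    v=F.T@(b-a); ang=np.arctan2(-v[1],v[0])  # clockwise from up
    print("needle rad",ang+2.356,"bar",(ang+2.356)/.589,"knob",(ang+2.356)/.589*.75)
E
python3 fit.py
```

```text
[ 0.5339  0.0109  0.0181 -0.0574] 0.86 [0.16 0.57 0.73 0.86]
grip [ 0.4687187  -0.08634284  0.10249292]
needle rad 0.5669118381998461 bar 0.962498876400418 knob 0.7218741573003135
```

```bash
cat > fit2.py <<'E'
from fit import *
ims={n:None for n in()}
from plant import eyes
ct=eyes.capture("top"); cs=eyes.capture("scene")
P=lambda x,y:(235+(x-2)/5,150+(y-2)/5)
Q=lambda x,y:(260+(x-2)/5,150+(y-2)/5)
pts=[]
for x,y,k,Y in [(535,239,"g",-.096),(432,239,"g",-.032),(328,239,"g",.032),(225,239,"g",.096),(153,461,"FL",0),(613,459,"FR",0),(139,143,"BL",0),(620,143,"BR",0),(541,382,"k",-.096)]:
    pts.append((ct,None,*P(x,y),k,Y))
for x,y,k,Y in [(204,179,"g",-.096),(283,215,"g",-.032),(362,248,"g",.032),(444,284,"g",.096),(266,92,"k",-.096),(420,153,"k",.032),(498,187,"k",.096)]:
    pts.append((cs,None,*Q(x,y),k,Y))
for _,u,v,k,y in obs: pts.append((c,Tw,u,v,k,y))
def pt3(p,k,y):
    if k in "gk": return pt(p,k,y)
    F,o=model(p); cy,sy=np.cos(p[2]),np.sin(p[2])
    l=np.array([(-.1 if k[0]=="F" else .1),(.15 if k[1]=="L" else -.15)]); 
    return np.array([p[0]+cy*l[0]-sy*l[1],p[1]+sy*l[0]+cy*l[1],.05 if k[0]=="F" else .123])
def res2(p,full=False):
    r=[]
    for cam,T,u,v,k,y in pts:
        o,d=ray(cam,u,v,T); q=pt3(p,k,y)-o; q/=np.linalg.norm(q); r.append(np.cross(d,q)*f_of(cam))
    return np.ravel(r)
for name,sel in (("top",slice(0,9)),("scene",slice(9,16)),("all",slice(0,20))):
    full=pts; 
    allp=pts; pts=allp[sel]
    s3=least_squares(res2,[.518,.009,.018,-.04]); F,o=model(s3.x)
    print(name,s3.x.round(4),np.linalg.norm(s3.fun.reshape(-1,3),axis=1).round(1),"grip",(o+F@np.array([s3.x[3],-.096,.038])).round(4)); pts=allp
E
python3 fit2.py
```

```text
top [ 0.519   0.0103  0.0228 -0.0405] [0.6 0.4 0.4 0.3 0.8 0.5 0.2 1.  1.6] grip [ 0.4701 -0.0869  0.1082]
scene [ 0.5531  0.0056  0.0347 -0.0926] [0.4 0.5 0.3 0.7 0.4 0.6 0.6] grip [ 0.4565 -0.0938  0.0904]
all [ 0.5203  0.0111  0.0196 -0.0444] [0.3 0.4 0.5 0.6 0.6 0.1 0.8 1.2 2.5 0.4 0.7 0.2 0.3 0.4 0.9 1.4 1.5 1.4
 0.6 1.3] grip [ 0.4675 -0.086   0.1069]
```

```bash
python3 - <<'E'
from plant import bot,monitor,eyes
from h import *
import pickle
g=np.array([.468,-.0865,.107])
p,q=pose(g,.019,-.435,.11); ty=R.from_quat(q).as_matrix()[:,1]
bot.movel(p+ty*.11,velocity=.15,ori=q)
s=monitor.get_state(); c=eyes.capture("wrist")
pickle.dump((s,c),open("w2.pkl","wb"))
print(s['t'],s['tcp_pos'])
cv2.imwrite("pics/w2.png",c["image"])
im=c["image"]
z=cv2.resize(im[20:160,260:460],None,fx=4,fy=4,interpolation=cv2.INTER_CUBIC)
cv2.imwrite("pics/w2z.png",z)
E
```

```text
3.775 [ 0.33296536 -0.18858195  0.34825803]
```

View pics/w2z.png

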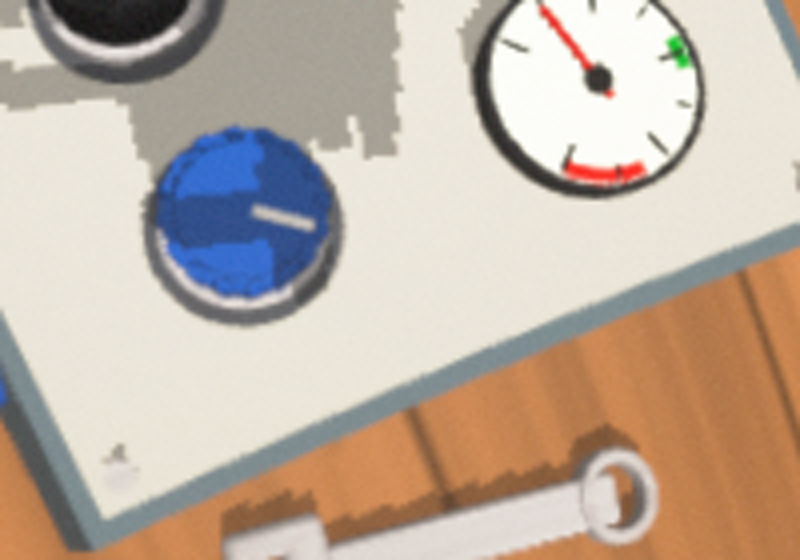

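View pics/w2.png

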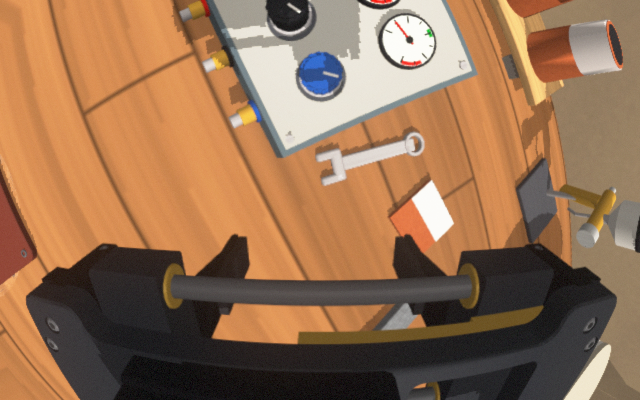

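The blue knob top is at about (320.5,73) and its gauge hub at about (409,39.5). I'll triangulate between the two wrist views.

```bash
python3 - <<'E'
from h import *
import pickle
V=[]
for n in (1,2):
    s,c=pickle.load(open(f"w{n}.pkl","rb"))
    T=np.eye(4);T[:3,:3]=R.from_quat(s['tool_rot']).as_matrix();T[:3,3]=s['tcp_pos']
    V.append((c,T@np.array(c['tool_from_camera'])))
r1=lambda x,y:ray(V[0][0],260+(x-1.5)/4,100+(y-1.5)/4,V[0][1])
r2=lambda x,y:ray(V[1][0],260+(x-1.5)/4,20+(y-1.5)/4,V[1][1])
X={}
for nm,a,b in (("knobtop",(233,416),(243.5,212)),("line in",(243,423),(255,211)),("line out",(294,435),(313,225)),("hub",(566,227),(598,79)),("corner screw",(123,555),(119,474))):
    X[nm],e=cross([r1(*a),r2(*b)]); print(nm,X[nm].round(4),np.round(e,4))
n=frame(.019)[:,2]
print("grip",X["knobtop"]-.010*n, "pred grip from hub", X["hub"]-frame(.019)@[.088,0,.012-.038])
E
```

```text
knobtop [ 0.4647 -0.0864  0.1122] [0. 0.]
line in [ 0.4651 -0.0876  0.1167] [0. 0.]
line out [ 0.4735 -0.0945  0.1199] [0.0001 0.0001]
hub [ 0.5575 -0.0841  0.114 ] [0. 0.]
corner screw [ 0.4345 -0.1266  0.0446] [0.0004 0.0004]
grip [ 0.46808441 -0.08636851  0.10276422] pred grip from hub [ 0.46592698 -0.08581008  0.10831056]
```

```bash
cat >> h.py <<'E'
G=np.array([.4672,-.0862,.1055]); YAW=.019
E
python3 - <<'E'
from plant import bot,monitor,eyes
from h import *
p,q=pose(G,YAW,-.435,.08); bot.movel(p,velocity=.15,ori=q)
p,q=pose(G,YAW,-.435,.0)
hit=bot.movel(p,velocity=.06,contact_N=6)
s=monitor.get_state(); c=eyes.capture("wrist"); print(hit,s['t'],s['tcp_pos']-p,s['wrist_force'])
cv2.imwrite("pics/w3.png",c["image"]); cv2.imwrite("pics/s3.png",cv2.resize(eyes.capture("scene")["image"][110:250,230:430],None,fx=4,fy=4))
E
```

```text
False 6.2167 [ 1.34738040e-04 -8.99431827e-05  4.14746248e-04] [ 0.68459752 -1.44312968  0.3330284 ]
```

View pics/w3.png

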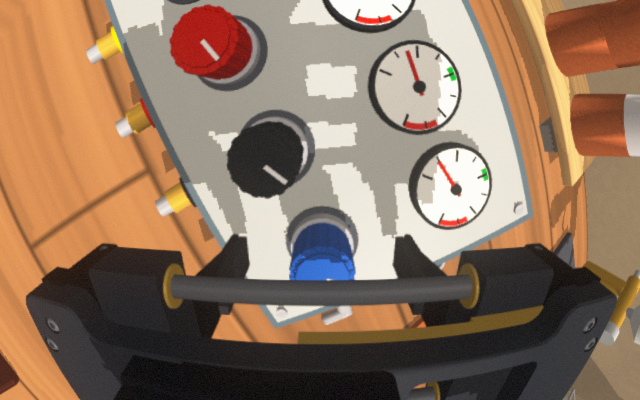

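View pics/s3.png

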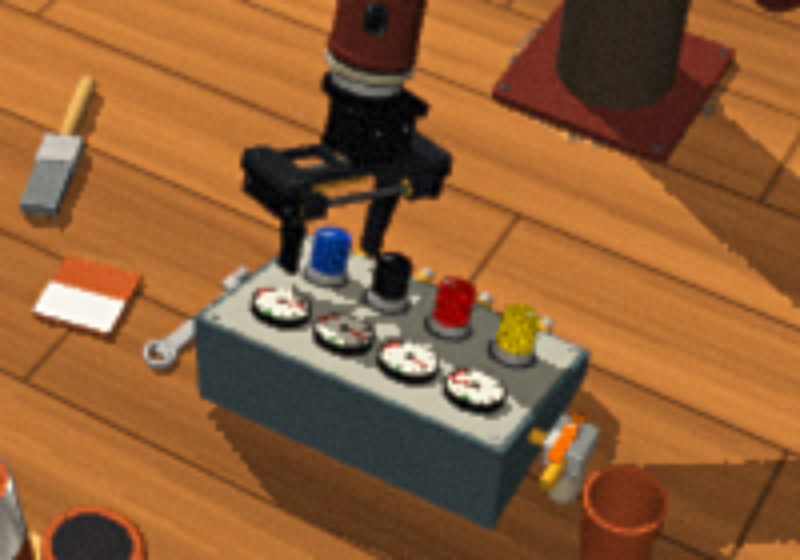

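The knob is centred between the fingers: the fingertips are at columns 247 and 396, and the knob is at about 322. Nothing is touching, so I'll close and pull up.

```bash
python3 - <<'E'
from plant import bot,monitor,eyes
from h import *
bot.gripper_close()
s=monitor.get_state(); print(s['t'],s['finger_gap']*87,s['wrist_force'],s['wrist_torque'])
n=frame(YAW)[:,2]
for h in (.002,.004,.006):
    p,q=pose(G,YAW,-.435,h); bot.movel(p,velocity=.02)
    s=monitor.get_state(); print(h,s['t'],((s['tcp_pos']-p)@n).round(5),(s['wrist_force']@n).round(2),s['wrist_force'].round(1),s['finger_gap']*87)
c=eyes.capture("wrist"); cv2.imwrite("pics/w4.png",c["image"]); cv2.imwrite("pics/s4.png",cv2.resize(eyes.capture("scene")["image"][150:220,260:360],None,fx=8,fy=8))
E
```

```text
7.2417 33.3570883236793 [ 4.61799982 -2.04510195 -2.1807718 ] [-0.27578728 -0.21917316 -0.02030595]
0.002 7.4917 0.00035 -1.16 [ 3.5 -1.9  0. ] 33.490961088243296
0.004 7.7417 0.00075 6.82 [-0.9 -0.4  6.9] 33.35563879204322
0.006 7.9917 -0.00031 -14.81 [ 13.7  -3.5 -10.8] 33.20197683434952
```

View pics/w4.png

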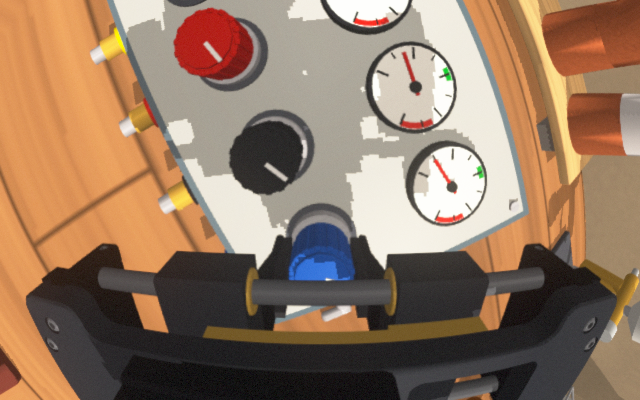

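View pics/s4.png

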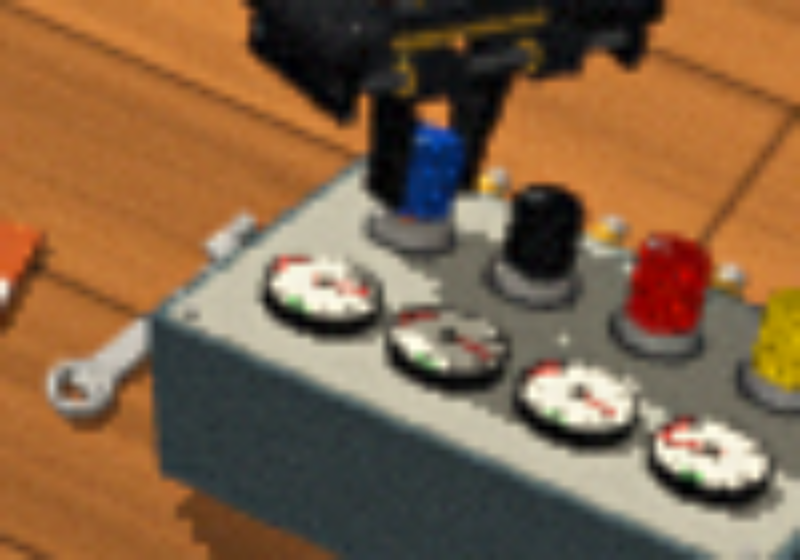

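```bash
python3 - <<'E'
from h import *
a=cv2.imread("pics/w4.png")[190:290,260:380]; b=cv2.imread("pics/w3.png")[190:290,260:380]
cv2.imwrite("pics/w34.png",cv2.resize(np.hstack([b,a]),None,fx=3.3,fy=3.3,interpolation=cv2.INTER_CUBIC))
E
```

```text
(no output)
```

View pics/w34.png

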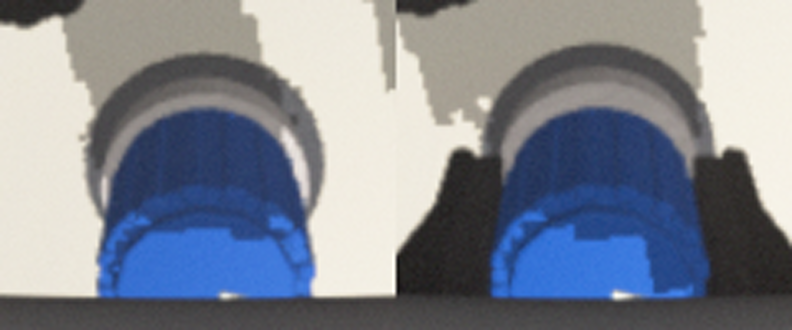

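The ring is 3 px more exposed while the knob stays fixed in the tool frame. The force went from +6.8 N after the snap to −14.8 N at the upper stop, so the knob is unlocked. I'll ease off and start turning.

```bash
python3 - <<'E'
from plant import bot,monitor,eyes
from h import *
n=frame(YAW)[:,2]
p,q=pose(G,YAW,-.435,.0052); bot.movel(p,velocity=.02)
s=monitor.get_state(); print(s['t'],(s['wrist_force']@n).round(2),(s['wrist_torque']@n).round(3),s['wrist_force'].round(1))
j=np.array(s['q']); j0=j.copy()
for d in (.3,1.0):
    j=j0.copy(); j[5]+=d; bot.goto_joints(j.tolist())
    s=monitor.get_state(); print(d,s['t'],s['q'][5]-j0[5],(s['wrist_force']@n).round(2),(s['wrist_torque']@n).round(3),s['wrist_force'].round(1))
open("j0.txt","w").write(repr(j0.tolist()))
c=eyes.capture("wrist"); cv2.imwrite("pics/w5.png",c["image"])
E
```

```text
8.3417 -1.29 -0.032 [ 5.  -2.5  0.4]
0.3 8.7333 0.29622055104620526 -1.67 -0.033 [ 3.6 -1.4 -0.5]
1.0 9.4417 0.9963854512655249 0.79 0.026 [1.7 0.1 1.5]
```

View pics/w5.png

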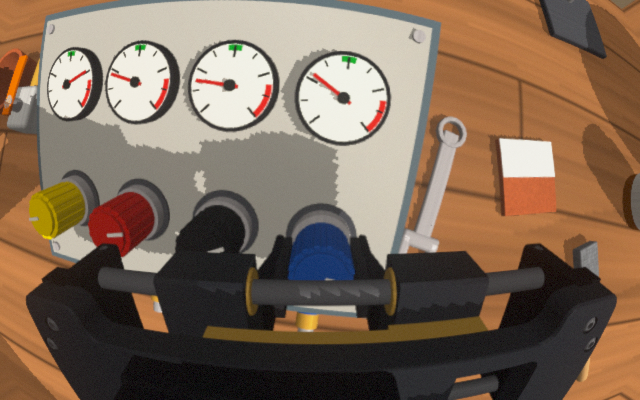

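The needle followed to about 2.3 bar with a light torque. I'll continue to 4 bar.

```bash
python3 - <<'E'
from plant import bot,monitor,eyes
from h import *
import pickle
n=frame(YAW)[:,2]
j0=np.array(eval(open("j0.txt").read())); j=j0.copy(); j[5]+=2.27; bot.goto_joints(j.tolist())
s=monitor.get_state(); print(s['t'],s['q'][5]-j0[5],(s['wrist_force']@n).round(2),(s['wrist_torque']@n).round(3),s['wrist_force'].round(1))
c=eyes.capture("wrist"); cv2.imwrite("pics/w6.png",c["image"]); pickle.dump((s,c),open("w6.pkl","wb"))
c=eyes.capture("scene"); cv2.imwrite("pics/s6.png",cv2.resize(c["image"][150:220,260:360],None,fx=8,fy=8))
E
```

```text
10.65 2.2679775360706587 1.66 -0.061 [2.5 4.3 2.7]
```

View pics/w6.png

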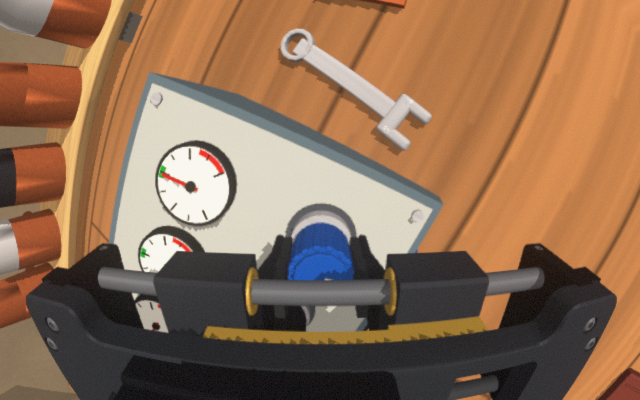

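View pics/s6.png

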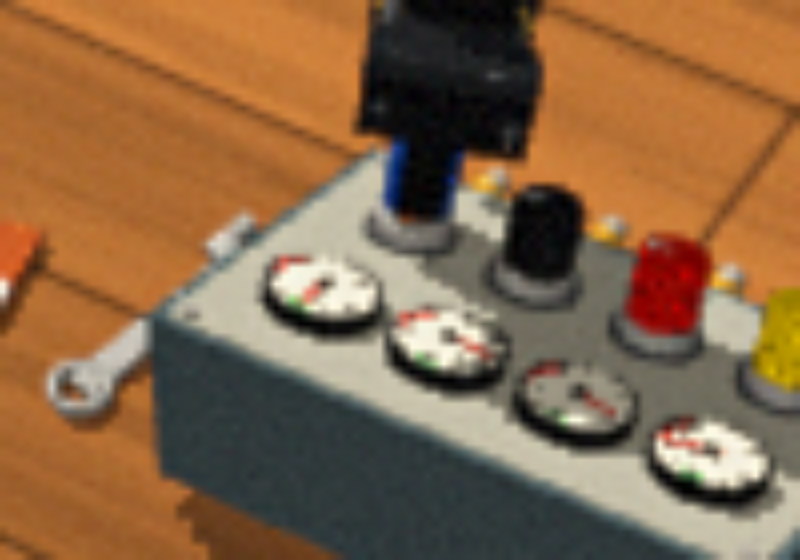

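The needle now sits on the green band at (163,175), with its hub at (190,186). Next I'll measure it precisely.

```bash
cat > needle.py <<'E'
from h import *
import pickle,sys
def needle(f,hub,box):
    s,c=pickle.load(open(f,"rb")); im=c["image"]
    T=np.eye(4);T[:3,:3]=R.from_quat(s['tool_rot']).as_matrix();T[:3,3]=s['tcp_pos']; Tw=T@np.array(c['tool_from_camera'])
    F=frame(YAW); H0=G+F@np.array([.088,0,.012-.038]); n=F[:,2]
    x0,y0,x1,y1=box; sub=im[y0:y1,x0:x1]; hsv=cv2.cvtColor(sub,cv2.COLOR_BGR2HSV)
    red=cv2.inRange(hsv,(0,110,90),(10,255,255))|cv2.inRange(hsv,(170,110,90),(180,255,255))
    grn=cv2.inRange(hsv,(45,100,40),(80,255,255))
    h=onplane(*ray(c,*hub,Tw),H0,n); print("hub err",(F.T@(h-H0)).round(4))
    for nm,m in (("red",red),("green",grn)):
        ys,xs=np.nonzero(m); P=np.array([F.T@(onplane(*ray(c,x+x0,y+y0,Tw),H0,n)-h) for x,y in zip(xs,ys)])
        r=np.hypot(P[:,0],P[:,1]); a=np.arctan2(-P[:,1],P[:,0])
        k=(r>.006)&(r<.0165) if nm=="red" else r<.03
        v=P[k].mean(0); th=np.arctan2(-v[1],v[0]); print(nm,k.sum(),"angle from up",th.round(3),"bar",((th+2.356)/.589).round(3))
E
python3 - <<'E'
from needle import *
im=cv2.imread("pics/w6.png")
cv2.imwrite("pics/w6z.png",cv2.resize(im[130:235,145:250],None,fx=5.5,fy=5.5,interpolation=cv2.INTER_CUBIC))
sub=im[170:202,175:206]; m=cv2.inRange(sub,(0,0,0),(70,70,70)); ys,xs=np.nonzero(m); hub=(xs.mean()+175,ys.mean()+170); print(hub,len(xs))
needle("w6.pkl",hub,(158,142,236,226))
E
```

```text
(np.float64(189.875), np.float64(186.75)) 24
hub err [0.0008 0.0017 0.    ]
red 57 angle from up -0.005 bar 3.992
green 41 angle from up 0.067 bar 4.114
```

View pics/w6z.png

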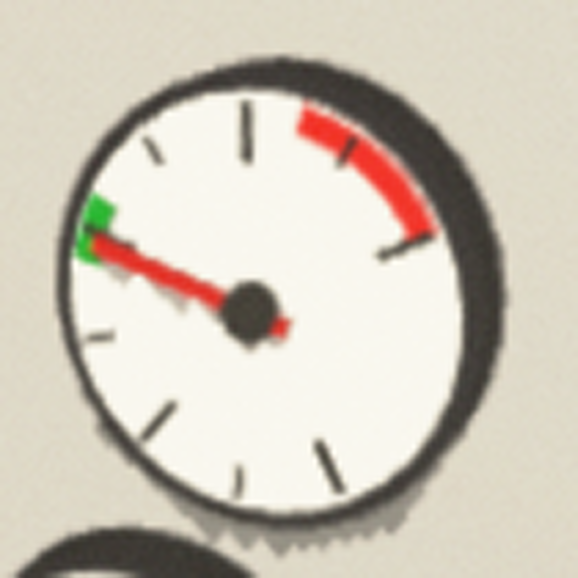

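The needle reads about 3.9 to 4.0 bar, a hair short of the tick. I'll nudge it by +0.05 rad, then push down to lock.

```bash
python3 - <<'E'
from plant import bot,monitor,eyes
from h import *
import pickle
n=frame(YAW)[:,2]
j0=np.array(eval(open("j0.txt").read())); j=j0.copy(); j[5]+=2.32; bot.goto_joints(j.tolist())
s=monitor.get_state(); p0=np.array(s['tcp_pos']); print(s['t'],s['q'][5]-j0[5],(s['wrist_force']@n).round(2))
c=eyes.capture("wrist"); pickle.dump((s,c),open("w7.pkl","wb")); cv2.imwrite("pics/w7.png",c["image"])
for d in (.002,.004,.0052,.0062,.0067):
    bot.movel(p0-n*d,velocity=.02); s=monitor.get_state()
    print(d,s['t'],((p0-s['tcp_pos'])@n).round(5),(s['wrist_force']@n).round(2),s['wrist_force'].round(1),s['finger_gap']*87)
    if s['wrist_force']@n>22: break
c=eyes.capture("wrist"); pickle.dump((s,c),open("w8.pkl","wb")); cv2.imwrite("pics/w8.png",c["image"])
z=lambda n:cv2.resize(cv2.imread(f"pics/{n}.png")[130:300,140:380],None,fx=1.65,fy=2.5,interpolation=cv2.INTER_CUBIC)
cv2.imwrite("pics/w78.png",np.hstack([z("w7"),z("w8")]))
E
```

```text
11.0 2.3181606971122846 0.92
0.002 11.3 0.00208 -0.58 [4.2 3.  0.9] 33.31909217298691
0.004 11.55 0.00455 -7.68 [ 8.2  3.  -5.2] 33.40233548081847
0.0052 11.8 0.00525 2.02 [2.  4.4 2.9] 33.24188968077301
0.0062 12.05 0.00561 14.23 [-5.3  4.8 13.2] 33.683583691008856
0.0067 12.3 0.00574 20.86 [-10.5   6.5  18.4] 33.422522329952976
```

View pics/w78.png

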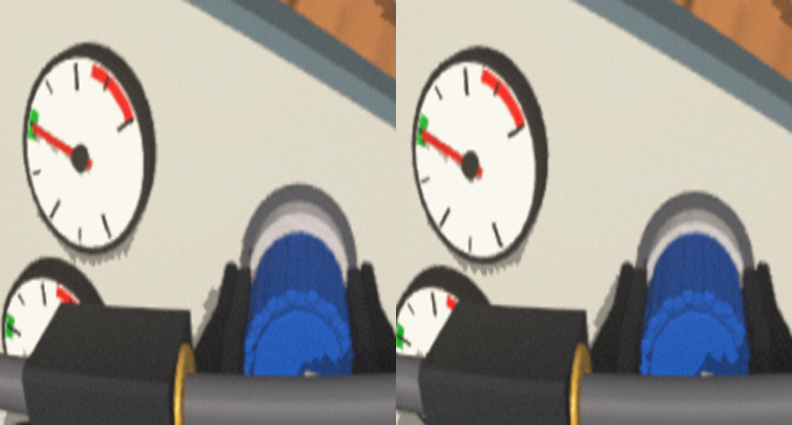

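It snapped down: the force read −7.7 N after mid-travel, then rose against the lower stop with travel at about 5.6 mm. The ring's exposed part shrank back and the needle is still on the green band. I'll relieve the load, release, retreat and verify.

```bash
python3 - <<'E'
from plant import bot,monitor,eyes
from h import *
import pickle
n=frame(YAW)[:,2]
s=monitor.get_state(); p=np.array(s['tcp_pos'])
p1,q1=pose(G,YAW,0,0); 
bot.movel(p+n*.0002,velocity=.02); s=monitor.get_state(); print((s['wrist_force']@n).round(2),s['wrist_force'].round(1))
bot.let_go(); s=monitor.get_state(); print(s['t'],s['finger_gap'],s['wrist_force'].round(1))
bot.movel(p+n*.12,velocity=.1); s=monitor.get_state(); print(s['t'],s['wrist_force'].round(1))
c=eyes.capture("wrist"); pickle.dump((s,c),open("w9.pkl","wb")); cv2.imwrite("pics/w9.png",c["image"])
c=eyes.capture("scene"); cv2.imwrite("pics/s9.png",cv2.resize(c["image"][150:220,260:360],None,fx=8,fy=8))
c=eyes.capture("top"); cv2.imwrite("pics/t9.png",c["image"])
E
```

```text
8.08 [-3.3  4.   7.4]
13.7083 0.9964184224950312 [-0.6  0.4  0.2]
15.0583 [ 0.3  0.4 -0.4]
```

View pics/w9.png

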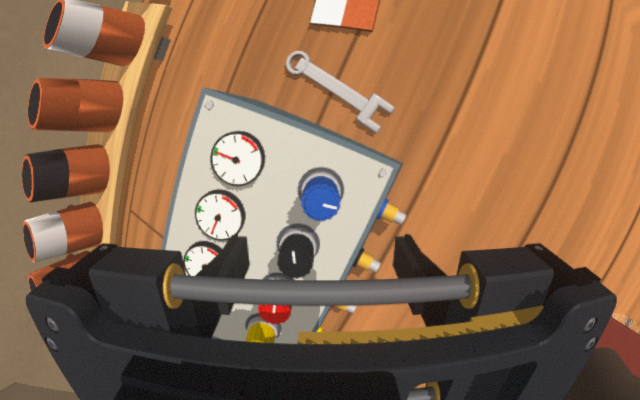

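View pics/s9.png

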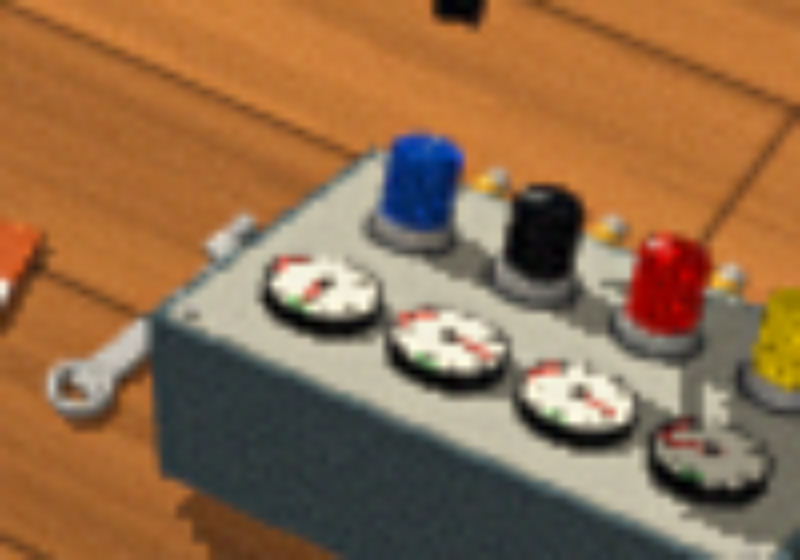

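```bash
python3 - <<'E'
from needle import *
im=cv2.imread("pics/w9.png")
cv2.imwrite("pics/w9z.png",cv2.resize(im[120:200,200:280],None,fx=7,fy=7,interpolation=cv2.INTER_CUBIC))
sub=im[150:168,228:246]; m=cv2.inRange(sub,(0,0,0),(90,90,90)); ys,xs=np.nonzero(m); hub=(xs.mean()+228,ys.mean()+150); print(hub,len(xs))
needle("w9.pkl",hub,(212,133,262,184))
E
```

```text
(np.float64(235.04), np.float64(159.6)) 25
hub err [0.0006 0.0012 0.    ]
red 23 angle from up 0.001 bar 4.001
green 18 angle from up 0.035 bar 4.059
```

View pics/w9z.png

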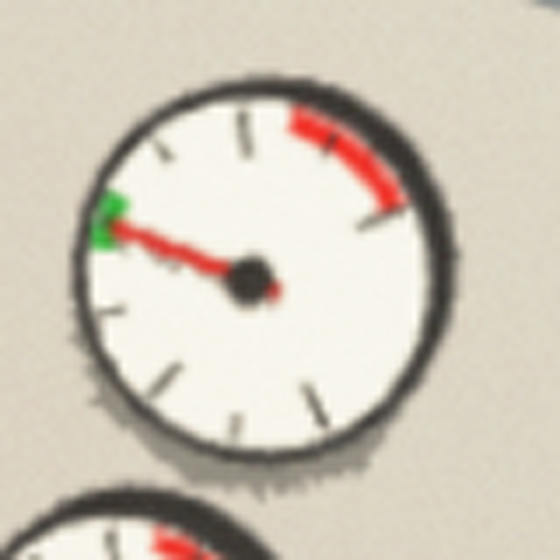

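View pics/t9.png

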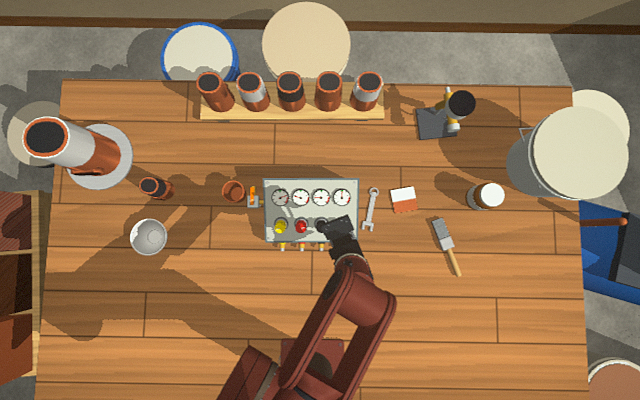

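The needle covers the 4 bar tick in the middle of the green band. The knob is down with no orange showing, the arm is clear, and everything else is where it was. Handing in.

```bash
python3 - <<'E'
from plant import bot,monitor
bot.hand_in(); print(monitor.get_state()['t'])
E
```

```text
the job is handed in; nothing more can be done
the job is handed in; nothing more can be done
```

The blue regulator is set to 4 bar and locked again, and I handed the job in at about 15 s of the 42 s allowed. I gripped the blue knob, pulled it up, turned it 2.32 rad clockwise, pushed it down, let go and backed the gripper off 12 cm.

**Last checks:**
- **Gauge:** the needle reads about 4.0 bar in the wrist camera after release, inside the green band.
- **Unlocking:** the orange collar never showed clearly. I judged the knob unlocked from the force snap on the pull and from the light torque while turning.
- **Locking:** I felt the snap on the push down. Afterwards no orange showed, and in the scene picture the knob top was back at its starting height.
- **Forces:** the most I read at any check was about 22 N at the wrist. With the gripper off it was near zero.
- **Surroundings:** in the final wrist, top and scene pictures nothing else on the bench had moved. I saw no contact with the other knobs.

**Disagreements:**
- My first position estimates from the different cameras differed by about 1.5 to 2 cm, mainly because of the scene camera. I settled it with two wrist-camera views, which agreed to about 5 mm in height.
- Just before the last nudge, the angle calculation gave 3.99 bar but the dial tick suggested about 3.9. I added 0.05 rad of knob turn to centre it.

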